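Push a loaded ware board home into the corner stop

TASK

Push the plywood ware board, by its edges and with the fingertips or the outside of the fingers, along the bench into the corner of the dark wooden stop, so that its far long edge lies flush against the back batten and its left end touches the end batten. Do not lift the board, and do not touch the soft cup and the two tiles that ride on it: they must stay standing and lying on the board. Leave the other things on the bench where they are.

Things in the scene. Friction and masses are not known exactly. Their poses are not given: they have to be found in the camera images.
- ware_board: Loose plywood ware board flat on the bench, 140 (x) x 260 (y) x 18 mm, 0.8 kg at most with its load; origin at the centre of its underside, z up. +x is toward the long edge away from the robot, +y toward the left end. It slides with 3 to 10 N. The cup rides on its left half, two tiles on its right half; a strip 45 mm wide along the near (-x) edge is clear of the cup.
- board_corner (a point): Far left lower corner of the ware board (+70, +130, 0 mm in its frame); pushed home it lies at the corner stop's origin. Same axes as the board.
- board_near_edge (a point): Middle of the board's near long edge (-70, 0, 9 mm in its frame), half-way up: where to push away from the robot. Same axes as the board.
- board_right_end (a point): Middle of the board's right end (0, -130, 9 mm in its frame), half-way up: where to push to the left. Same axes as the board.
- corner_stop: Corner stop: two dark, smooth varnished wooden battens, 22 mm wide, 26 mm high, fixed to the bench in an L. Origin on the bench at the inside corner; the back batten runs 360 mm along -y, its face at x = 0; the end batten runs 150 mm along -x (toward the robot), its face at y = 0. Its place and yaw vary. The board starts inside the L (x < 0, y < 0), askew, 2 cm or more short of both battens.
- raw_cup: Soft pink marbled clay cup, 75 mm across, 64 mm high, 0.22 kg, standing on the left half of the board; origin at the centre of its foot. Not to be touched.
- grey_tile: Pale grey glaze test tile, 51 x 60 x 4 mm, lying loose on the board to the right of the cup; origin at the centre of its underside. Not to be touched.
- red_tile: Red clay test tile, 54 x 57 x 4 mm, lying loose on the board near its right end; origin at the centre of its underside. Not to be touched.
- glaze_jar: Blue glaze jar with a black cap, 50 mm across, 68 mm high, standing beside the work (left or right: it and the teal stamp change places); origin at the centre of its foot. Leave it alone.
- teal_stamp: Teal stamp with a wavy stem, 32 mm across, 94 mm high, standing beside the work; origin at the centre of its foot. Leave it alone.
- rib_kidney: Orange-red kidney-shaped rib, 56 x 80 x 8 mm, lying on the bench to the left of the stop; origin at the centre of its underside. Leave it alone.

How it is judged:
At the end, for the whole second after the job is handed in: The board lies flat on the bench, at rest, its far left corner within 5 mm of both batten faces and its edges within 0.03 rad of parallel to the battens; the cup stands upright and both tiles lie on the board; the jar, the stamp and the rib are within 15 mm of where they stood (x of board_corner in the frame of corner_stop between -0.005 and 0.004 m and y of board_corner in the frame of corner_stop between -0.005 and 0.004 m and angle between the x axis of ware_board and the x axis of corner_stop, either way round below 0.03 rad and linear speed of ware_board below 0.01 m/s and angle between ware_board's own z axis and vertical below 0.02 rad and height (world z) of ware_board below 0.004 m and angle between raw_cup's own z axis and vertical below 0.1 rad and x of raw_cup in the frame of ware_board between -0.05 and 0.06 m and y of raw_cup in the frame of ware_board between -0.125 and 0.115 m and z of raw_cup in the frame of ware_board between 0.014 and 0.025 m and x of grey_tile in the frame of ware_board between -0.05 and 0.06 m and y of grey_tile in the frame of ware_board between -0.125 and 0.115 m and z of grey_tile in the frame of ware_board between 0.014 and 0.025 m and x of red_tile in the frame of ware_board between -0.05 and 0.06 m and y of red_tile in the frame of ware_board between -0.125 and 0.115 m and z of red_tile in the frame of ware_board between 0.014 and 0.025 m and distance of each of glaze_jar, teal_stamp, rib_kidney from where it was at the start of the episode below 0.015 m); the robot touches nothing.
It fails at once if the board is lifted off the bench or tipped (height (world z) of ware_board above 0.008 m or angle between ware_board's own z axis and vertical above 0.06 rad).
It fails at once if the robot touches the cup or a tile (contact force between any of the fingers, the arm and raw_cup above 0.5 N or contact force between any of the fingers, the arm and grey_tile above 0.5 N or contact force between any of the fingers, the arm and red_tile above 0.5 N).
It fails at once if the cup tips over or falls off the board (angle between raw_cup's own z axis and vertical above 0.3 rad or height (world z) of raw_cup below 0.008 m).
It fails at once if the jar, the stamp or the rib is moved or lifted (distance of any of glaze_jar, teal_stamp, rib_kidney from where it was at the start of the episode above 0.02 m).
It also fails if it takes over 45 s, if anything falls off the work surface, if the arm or the gripper's body presses on something with over 40 N, if the wrist force passes 120 N, or if a joint passes its speed limit or range.

ROBOT

A 7-joint arm with a two-finger parallel gripper is mounted at the origin on the work surface; the furniture and walls round the work are solid. World frame = base frame: x ahead of the robot, y to its left, z up, the work surface at z = 0. Lengths are in m, angles in rad, forces in N, time in s.
With the tool pointing down it reaches from about 0.4 to 0.85 m from the base axis. Payload 10.4 kg.
Tool frame: the origin (TCP) lies midway between the tips of the shut fingers; the grasp point (between the pads) lies 19 mm behind it (manip.grip_depth is the z of the grasp point in the tool frame, in m); z points along the fingers, y is the direction in which the jaws open and shut (so a half turn about z gives the same grasp; the last joint's range is limited). The gripper opens to 87 mm and grips with 3 to 60 N. Pads are 19 mm wide; open, the fingers measure 117 mm over their backs; the gripper's body (75 mm by 190 mm) begins 51 mm behind the grasp point.
Start: joints at [1.31, 0.332, -0.065, 1.46, 0.022, 1.35, -0.088], TCP at [0.147, -0.607, 0.223] pointing down, gripper open.
Joint ranges: [-2.6, 2.6], [-0.5, 2.12], [-1.47, 1.34], [0.16, 2.42], [-1.27, 4.41], [0.06, 2.06], [-2.6, 2.6]. Speed limits (rad/s): [2.22, 2.22, 2.79, 2.79, 3.14, 3.14, 3.14].

INTERFACE

Orientations are given as [roll, pitch, yaw] about the fixed x, y, z axes, in that order (R = Rz(yaw) Ry(pitch) Rx(roll)).
In Python, from station import manip gives the robot as it stands.
- The arm moves only by the tool send_rows, never from a script. Its argument "deltas" is one flat list of numbers, 4 for each row, row after row: the shift along the tool's x, y, z in m, then the turn about the tool's z in degrees. A call has 1 to 20 rows; each row shifts and turns the pose as measured when the row begins, along the tool's axes as they then stand; what a row does not reach is not made up. A row lasts 1/8 s, in which the tool goes at most 62.5 mm and 10.7 degrees, less where a joint would pass 70% of its speed; a pose out of reach is approached as far as the arm can. A call is refused whole if a number of a shift passes 0.0625 or a number of a turn 10.7, either way. A call with a gripper value outside its range is refused whole. "hand" is the opening, from 0 (shut) to 1 (fully open), set as the call begins (left out, the last holds). The fingers move at their own pace and stop on an object; the grip force is fixed at half the most. Time passes only in rows, so rows that do not move let the fingers close. It gives the time, the measured TCP pose, the force and the opening at its end, in the units of the state.
- manip.read_state(): the state, without advancing time (a new reading comes with each control period).
- manip.get_image(name): name is "scene" or "top" or "wrist"; returns (picture, depth): 384x512x3 uint8, blue, green, red; 384x512 float32, m along the optical axis (not along the pixel's ray), 0 where there is no reading.
- manip.calibration(name): a dict with "intrinsics" (3x3 intrinsics, pixels), "position" and "orientation" of the camera in the world; the wrist camera has in their place "mount" (4x4, takes a point from camera to tool coordinates, whose origin is the TCP and whose axes are the flange's). Camera axes: x right, y down, z forward; pixel columns grow to the right and rows downward; lengths in m; the calibration is good to about 2 mm. A picture is of the moment at which its call begins: read the wrist's pose just before it. calibration takes no time and is no camera call.
- manip.close_job(): hands the job in, once; it reports no verdict.
The state is a dict: "clock": time; "joint_pos": joint angles; "dq": joint speeds; "joint_torque": joint torques, N m; "eef_pos": TCP position; "orientation": TCP orientation; "contact_force": force on the tool from outside, world axes, zero at the start; "torque": the same for the moment, N m; "gripper_width": finger opening in m.
Only numpy, scipy, OpenCV 4.12 (cv2) and the standard library are available. Lean on these libraries where they do the work, as an engineer would, in place of code of your own. Each camera call takes 0.05 s, during which the arm holds its last target.

## Working session

There is one attempt and no reset: what is moved stays moved. The work goes in short steps, Python scripts to look and compute and a tool call to move; the robot and the scene stay as the last step left them, time stands still between calls to the robot, and variables do not carry over. Pictures are saved under pics/ and viewed, and the job is handed in when it is done.

Besides the shell and the picture viewer there is one more tool, called after "Emit:" by a JSON object that holds its "name" and its "arguments", one argument or row to a line. send_rows: Moves the arm, as the interface text tells. Its arguments: {"type":"object","properties":{"deltas":{"type":"array"},"hand":{"type":"number"}},"required":["deltas"]}

```bash
mkdir -p pics; ls; python3 - <<'E'
from station import manip
import cv2,numpy as np
s=manip.read_state();print(s)
for n in("top","scene"):
    im,d=manip.get_image(n);cv2.imwrite(f"pics/{n}0.png",im);np.save(f"pics/{n}0.npy",d)
    c=manip.calibration(n);print(n,c)
E
```

```text
pics
{'clock': 0.0, 'joint_pos': array([ 1.31040245,  0.33288653, -0.06469331,  1.46093551,  0.02160603,
        1.34986729, -0.08850725]), 'dq': array([-0.00031747, -0.00207637,  0.00038662, -0.00300131,  0.00062394,
       -0.00038771, -0.00195652]), 'joint_torque': array([-7.48496177e-06, -6.23255253e+01,  2.46995600e-02, -3.89900386e+01,
       -6.13766955e-02,  4.00771899e-02,  1.29572954e-04]), 'eef_pos': array([ 0.14712557, -0.6070511 ,  0.22174753]), 'orientation': array([-3.14019346e+00,  7.12826826e-05,  2.37802542e-01]), 'contact_force': array([0.32936991, 0.72859121, 0.42478854]), 'torque': array([ 0.03479752,  0.00417179, -0.00851457]), 'gripper_width': 0.08710256436290753}
top {'intrinsics': array([[388.52976688,   0.        , 252.68634948],
       [  0.        , 388.52976688, 199.40416411],
       [  0.        ,   0.        ,   1.        ]]), 'position': array([0.44117955, 0.13897778, 1.14483188]), 'orientation': array([-3.04927387, -0.01858697, -1.54351896])}
scene {'intrinsics': array([[450.7855656 ,   0.        , 252.80363996],
       [  0.        , 450.7855656 , 193.1236641 ],
       [  0.        ,   0.        ,   1.        ]]), 'position': array([ 0.14938971, -0.50393271,  0.99633833]), 'orientation': array([-2.47376047, -0.0156945 , -0.52597078])}
```

View pics/top0.png

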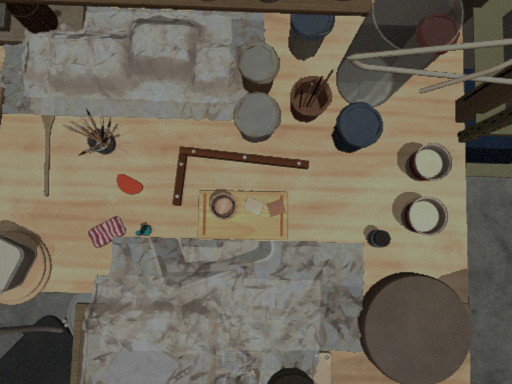

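View pics/scene0.png

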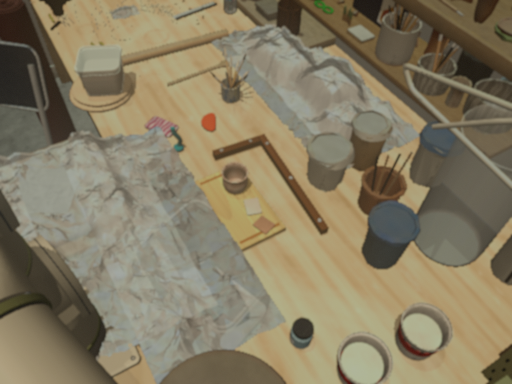

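The top picture shows the board at about (198–288, 190–240), with the L-shaped stop's corner at (187, 155). The stamp is at (145, 229), the jar at (378, 238) and the rib at (130, 184). I'll enlarge this region to read corners.

```bash
cat > h.py <<'E'
from station import manip
import cv2,numpy as np
from scipy.spatial.transform import Rotation as R
def ray(n,u,v,z):
    c=manip.calibration(n);K=c["intrinsics"];M=R.from_euler("xyz",c["orientation"]).as_matrix()
    d=M@np.linalg.inv(K)@[u,v,1];p=np.array(c["position"]);return p+d*(z-p[2])/d[2]
def proj(n,P):
    c=manip.calibration(n);K=c["intrinsics"];M=R.from_euler("xyz",c["orientation"]).as_matrix()
    q=K@(M.T@(np.array(P)-c["position"]));return q[:2]/q[2]
def crop(src,out,x0,y0,w,h,s):
    im=cv2.imread(src) if isinstance(src,str) else src
    c=cv2.resize(im[y0:y0+h,x0:x0+w],None,fx=s,fy=s,interpolation=cv2.INTER_CUBIC)
    c=cv2.convertScaleAbs(c,alpha=1.4)
    for k in range(0,w,10):cv2.putText(c,str(x0+k),(k*s,8),0,.3,(255,255,255));cv2.line(c,(k*s,10),(k*s,14),(255,255,255))
    for k in range(0,h,10):cv2.putText(c,str(y0+k),(0,k*s+3),0,.3,(255,255,255));cv2.line(c,(20,k*s),(24,k*s),(255,255,255))
    cv2.imwrite(out,c)
E
python3 - <<'E'
from h import *
crop("pics/top0.png","pics/c1.png",165,140,155,110,5)
E
```

```text
(no output)
```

View pics/c1.png

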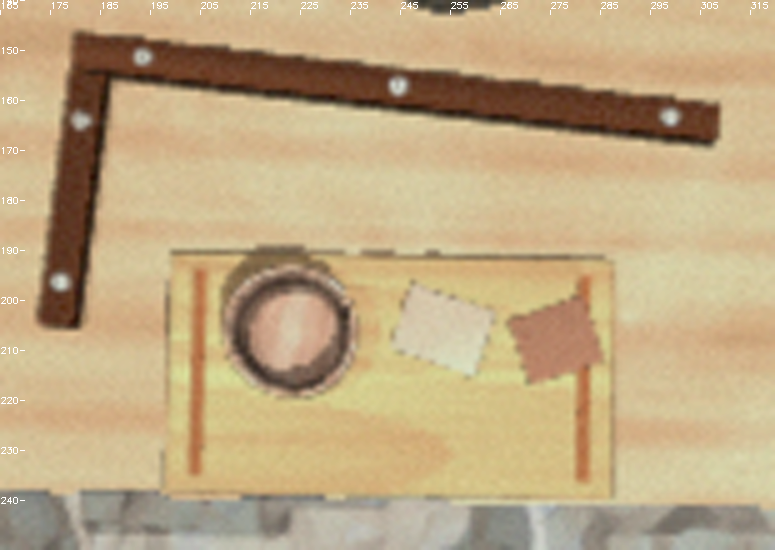

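```bash
python3 - <<'E'
from h import *
f=lambda x,y,z:ray("top",165+x/5,140+y/5,z)
B={k:f(*v,.018) for k,v in dict(FL=(171,253),FR=(612,258),NR=(613,497),NL=(164,495)).items()}
S={k:f(*v,.026) for k,v in dict(outL=(75,32),outR=(720,103),inR=(714,140),inC=(106,74),endO=(40,322),endI=(77,324)).items()}
for D in(B,S):
    for k,v in D.items():print(k,v.round(4))
d=lambda a,b:(np.hypot(*(a-b)[:2]).round(4),np.degrees(np.arctan2(*(a-b)[1::-1])).round(2))
print(d(B['FL'],B['FR']),d(B['NL'],B['NR']),d(B['FL'],B['NL']),d(B['FR'],B['NR']))
print(d(S['outL'],S['outR']),d(S['inC'],S['inR']),d(S['inC'],S['endI']))
for n,u,v,z in(("stamp",145,229,.05),("jar",378,238,.068),("rib",130,184,.008)):print(n,ray("top",u,v,z).round(3))
dd=np.load("pics/top0.npy");print(dd[215,240],dd[250,240])
E
```

```text
FL [0.5673 0.2773 0.018 ]
FR [0.5719 0.0201 0.018 ]
NR [0.4329 0.0168 0.018 ]
NL [0.4271 0.2757 0.018 ]
outL [0.6945 0.3374 0.026 ]
outR [ 0.6641 -0.0407  0.026 ]
inR [ 0.6421 -0.0375  0.026 ]
inC [0.6702 0.3183 0.026 ]
endO [0.5242 0.3499 0.026 ]
endI [0.5237 0.3286 0.026 ]
(np.float64(0.2573), np.float64(91.03)) (np.float64(0.2589), np.float64(91.3)) (np.float64(0.1402), np.float64(0.65)) (np.float64(0.139), np.float64(1.33))
(np.float64(0.3793), np.float64(85.41)) (np.float64(0.3569), np.float64(85.49)) (np.float64(0.1469), np.float64(-4.04))
stamp [0.451 0.42  0.05 ]
jar [ 0.444 -0.229  0.068]
rib [0.582 0.482 0.008]
1.1279145 1.0974116
```

```bash
python3 - <<'E'
from h import *
c=manip.calibration("top");M=R.from_euler("xyz",c["orientation"]).as_matrix()
d=np.load("pics/top0.npy");v,u=np.mgrid[:384,:512]
P=(np.stack([u,v,np.ones_like(u)],-1)@np.linalg.inv(c["intrinsics"]).T*d[...,None])@M.T+c["position"]
np.save("pics/P.npy",P)
z=P[...,2]
np.set_printoptions(linewidth=200)
print("bench z",np.median(z[170:185,200:280]),"board",np.median(z[225:235,210:270]))
# max z in world cells
print("cols y: ",[round(a,2) for a in np.arange(.40,-.70,-.05)])
for x in np.arange(.60,.05,-.05):
    print(round(x,2),[ (lambda m: round(float(z[m].max()*1000)) if m.any() else None)((abs(P[...,0]-x)<.025)&(abs(P[...,1]-y)<.025)&(d>0)) for y in np.arange(.40,-.70,-.05)])
print("cloth near edge")
for x in np.arange(.44,.38,-.01):
    print(round(x,2),[ (lambda m: round(float(np.median(z[m])*1000)) if m.any() else None)((abs(P[...,0]-x)<.005)&(abs(P[...,1]-y)<.01)&(d>0)) for y in np.arange(.30,-.10,-.02)])
E
```

```text
bench z -0.0010772874524840326 board 0.017009070688184025
cols y:  [np.float64(0.4), np.float64(0.35), np.float64(0.3), np.float64(0.25), np.float64(0.2), np.float64(0.15), np.float64(0.1), np.float64(0.05), np.float64(0.0), np.float64(-0.05), np.float64(-0.1), np.float64(-0.15), np.float64(-0.2), np.float64(-0.25), np.float64(-0.3), np.float64(-0.35), np.float64(-0.4), np.float64(-0.45), np.float64(-0.5), np.float64(-0.55), np.float64(-0.6), np.float64(-0.65)]
0.6 [5, 29, 11, 5, 6, 5, 6, 5, 4, 6, 6, 7, 7, 4, 5, 96, 98, 5, 7, None, None, None]
0.55 [6, 31, 19, 86, 84, 83, 27, 25, 20, 5, 5, 5, 6, 4, 91, 91, 90, 6, 4, None, None, None]
0.5 [5, 24, 21, 83, 83, 84, 27, 27, 21, 5, 4, 6, 6, 7, 90, 66, 91, 5, 4, None, None, None]
0.45 [95, 37, 47, 39, 44, 27, 42, 46, 48, 38, 37, 33, 70, 71, 89, 89, 90, 5, 5, None, None, None]
0.4 [54, 50, 54, 42, 58, 52, 50, 66, 65, 52, 52, 51, 52, 70, 6, 5, 5, 4, 4, None, None, None]
0.35 [56, 58, 67, 75, 64, 55, 41, 57, 56, 55, 69, 59, 52, 87, 95, 92, 89, 6, 5, None, None, None]
0.3 [61, 70, 56, 57, 53, 58, 56, 54, 52, 46, 43, 57, 89, 95, 96, 95, 95, 92, 
[... 252 characters left out ...]
, 73, 55, 57, 52, 57, 59, 56, 94, 94, 94, 95, 94, 95, 2, None, None, None]
0.1 [58, 84, 91, 71, 63, 58, 51, 30, 118, 28, 16, 3, 91, 94, 94, 94, 94, 92, 3, None, None, None]
cloth near edge
0.44 [-2, 1, 17, 16, 17, 17, 17, 18, 17, 18, 17, 17, 17, 17, 8, -2, -1, 0, -1, -1]
0.43 [32, 33, 16, 17, 26, 29, 18, 16, 16, 17, 15, 15, 16, 27, 29, 33, 29, 30, 30, 28]
0.42 [39, 39, 29, 37, 43, 40, 31, 26, 24, 26, 36, 37, 33, 40, 48, 42, 47, 41, 41, 36]
0.41 [39, 36, 26, 33, 41, 48, 34, 31, 30, 30, 35, 39, 35, 41, 58, 47, 50, 42, 44, 37]
0.4 [43, 44, 24, 30, 41, 49, 37, 37, 33, 30, 37, 44, 37, 39, 50, 44, 47, 38, 41, 38]
0.39 [44, 41, 23, 25, 37, 50, 47, 40, 30, 30, 36, 42, 37, 34, 46, 38, 31, 35, 44, 41]
```

Emit:
{"name": "send_rows", "arguments": {
  "deltas": [0,0,0,6.3,0,0,0,6.3,0.0516,-0.0504,0,0,0.0516,-0.0504,0,0,0.0516,-0.0504,0,0,0.0516,-0.0504,0,0,0.0516,-0.0504,0,0,0.0045,-0.058,0,0,0.0045,-0.058,0,0,0.0045,-0.058,0,0,0.0045,-0.058,0,0,0.0045,-0.058,0,0],
  "hand": 1
}}

```text
clock: 1.6
eef_pos: [0.3921, -0.0833, 0.2188]
orientation: [-3.136, 0.005, 0.004]
contact_force: [0.8, -0.5, 0.2]
gripper_width: 0.0868
```

Emit:
{"name": "send_rows", "arguments": {
  "deltas": [0.003,-0.057,0,-0.4,0.003,-0.057,0,-0.4,0.003,-0.057,0,0,0.003,-0.057,0,0,0,0,0.04,0,0,0,0.04,0,0,0,0.03,0,0,0,0,0]
}}

```text
clock: 2.6
eef_pos: [0.3981, 0.1578, 0.1073]
orientation: [-3.137, 0.002, 0.027]
contact_force: [-0.0, -0.3, 0.5]
gripper_width: 0.0869
```

```bash
python3 - <<'E'
from h import *
for n in("top","scene","wrist"):
    im,d=manip.get_image(n);cv2.imwrite(f"pics/{n}1.png",im);np.save(f"pics/{n}1.npy",d)
print(manip.read_state())
crop("pics/scene1.png","pics/c2.png",160,100,200,150,4)
E
```

```text
{'clock': 2.75, 'joint_pos': array([ 0.44886851,  0.06833007, -0.93580521,  2.04905543,  0.0597464 ,
        1.04772034, -2.05983173]), 'dq': array([ 0.00278109, -0.01134201, -0.0003939 , -0.0064045 ,  0.00297143,
       -0.00338142, -0.00357203]), 'joint_torque': array([-9.53291450e-02, -2.58248305e+01, -1.82180040e+00, -3.39409804e+01,
        1.92406343e-02, -9.28982883e-02, -1.56071997e-02]), 'eef_pos': array([0.40034551, 0.1583541 , 0.10996962]), 'orientation': array([-3.13646169e+00, -3.05230153e-03,  2.63825104e-02]), 'contact_force': array([ 0.09726874,  0.117253  , -0.03857714]), 'torque': array([ 0.00534278, -0.03339509, -0.01166323]), 'gripper_width': 0.08750302190147574}
```

View pics/c2.png

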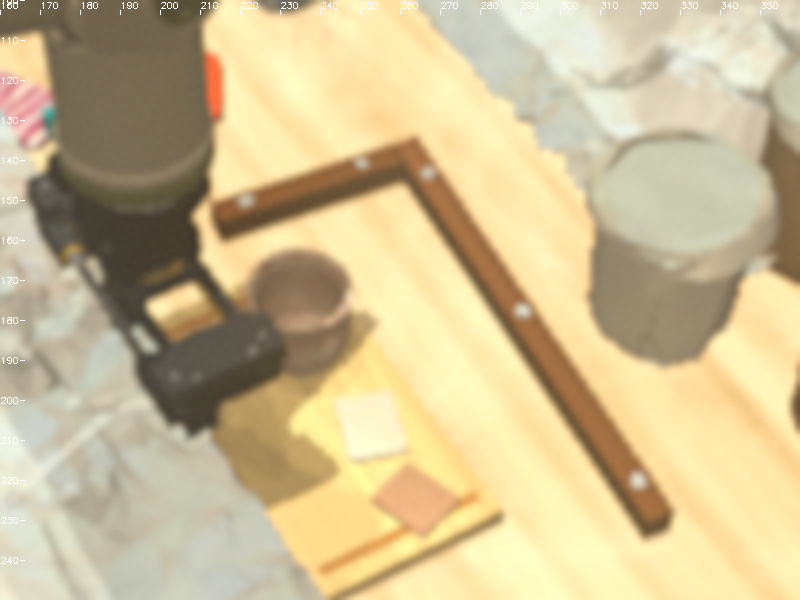

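View pics/wrist1.png

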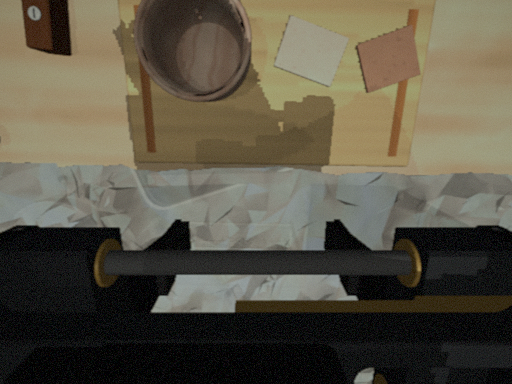

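View pics/top1.png

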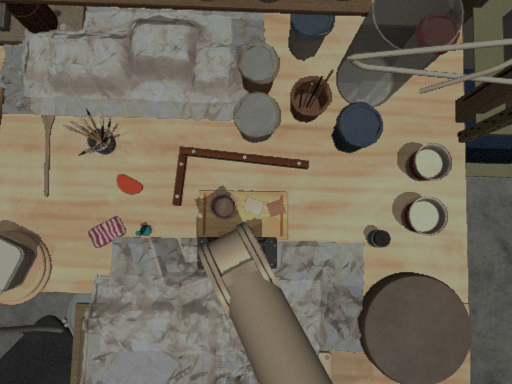

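```bash
python3 - <<'E'
from h import *
c=manip.calibration("wrist");M=c["mount"];K=c["intrinsics"];print(np.round(M,3),K.round(1))
s=manip.read_state();T=np.eye(4);T[:3,:3]=R.from_euler("xyz",s["orientation"]).as_matrix();T[:3,3]=s["eef_pos"]
W=T@M
def f(u,v,z):
    d=W[:3,:3]@np.linalg.inv(K)@[u,v,1];p=W[:3,3];return p+d*(z-p[2])/d[2]
for u,v in((131,166),(270,165),(409,163)):print(f(u,v,.018).round(4))
d=np.load("pics/wrist1.npy")
for v in range(215,310,6):
  for u in (180,335): 
    p=M@np.r_[np.linalg.inv(K)@[u,v,1]*d[v,u],1];print(v,u,p[:3].round(3),end="; ")
  print()
E
```

```text
[[ 0.001 -0.962 -0.274  0.076]
 [ 1.     0.001  0.001 -0.   ]
 [-0.    -0.274  0.962 -0.162]
 [ 0.     0.     0.     1.   ]] [[271.8   0.  257.1]
 [  0.  271.8 191.6]
 [  0.    0.    1. ]]
[0.426  0.2796 0.018 ]
[0.4307 0.1477 0.018 ]
[0.4363 0.017  0.018 ]
215 180 [-0.018 -0.075  0.084]; 215 335 [-0.011  0.069  0.066]; 
221 180 [ 0.013 -0.048 -0.006]; 221 335 [ 0.012  0.048 -0.004]; 
227 180 [ 0.01  -0.047 -0.01 ]; 227 335 [ 0.011  0.046 -0.011]; 
233 180 [ 0.01  -0.045 -0.018]; 233 335 [ 0.011  0.044 -0.02 ]; 
239 180 [ 0.009 -0.044 -0.023]; 239 335 [ 0.009  0.043 -0.023]; 
245 180 [ 0.005 -0.044 -0.023]; 245 335 [ 0.005  0.043 -0.024]; 
251 180 [ 0.034 -0.025 -0.085]; 251 335 [ 0.034  0.024 -0.084]; 
257 180 [ 0.033 -0.025 -0.086]; 257 335 [ 0.033  0.024 -0.086]; 
263 180 [ 0.032 -0.024 -0.087]; 263 335 [ 0.031  0.024 -0.087]; 
269 180 [ 0.03  -0.024 -0.088]; 269 335 [ 0.03   0.024 -0.088]; 
275 180 [-0.076 -0.076  0.073]; 275 335 [-0.086  0.082  0.088]; 
281 180 [-0.084 -0.077  0.074]; 281 335 [-0.094  0.082  0.088]; 
287 180 [-0.09  -0.077  0.072]; 287 335 [-0.099  0.082  0.086]; 
293 180 [-0.095 -0.077  0.07 ]; 293 335 [-0.103  0.081  0.081]; 
299 180 [-0.103 -0.078  0.072]; 299 335 [-0.107  0.08   0.076]; 
305 180 [-0.107 -0.077  0.067]; 305 335 [ 0.024  0.022 -0.097];
```

Emit:
{"name": "send_rows", "arguments": {
  "deltas": [0.008,0.004,0.025,0,0,0.004,0.02,0,0,0,0.01,0,0,0,0.005,0]
}}

```text
clock: 3.25
eef_pos: [0.4139, 0.151, 0.0541]
orientation: [-3.137, -0.013, 0.024]
contact_force: [-0.4, 0.1, -0.3]
gripper_width: 0.0869
```

Emit:
{"name": "send_rows", "arguments": {
  "deltas": [-0.005,0,0.006,0,-0.001,0,0.006,0,0,0,0.006,0]
}}

```text
clock: 3.62
eef_pos: [0.4088, 0.1513, 0.0365]
orientation: [-3.137, -0.016, 0.024]
contact_force: [0.2, 0.1, -0.4]
gripper_width: 0.0869
```

Emit:
{"name": "send_rows", "arguments": {
  "deltas": [0,0,0.007,0,0,0,0.007,0,0,0,0.006,0]
}}

```text
clock: 4.0
eef_pos: [0.4092, 0.1514, 0.015]
orientation: [-3.137, -0.016, 0.024]
contact_force: [0.3, 0.1, -0.0]
gripper_width: 0.0871
```

Emit:
{"name": "send_rows", "arguments": {
  "deltas": [0,0,0.006,0,0.005,0,0,0,0.005,0,0,0,0.005,0,0,0,0.006,0,0,0.5,0.006,0,0,0.5,0.006,0,0,0.5,0.006,0,0,0.5]
}}

```text
clock: 5.0
eef_pos: [0.4478, 0.152, 0.0082]
orientation: [-3.138, -0.01, -0.012]
contact_force: [-3.7, 0.3, 0.3]
gripper_width: 0.087
```

```bash
python3 - <<'E'
from h import *
im,d=manip.get_image("wrist");cv2.imwrite("pics/wrist2.png",im)
E
```

```text
(no output)
```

View pics/wrist2.png

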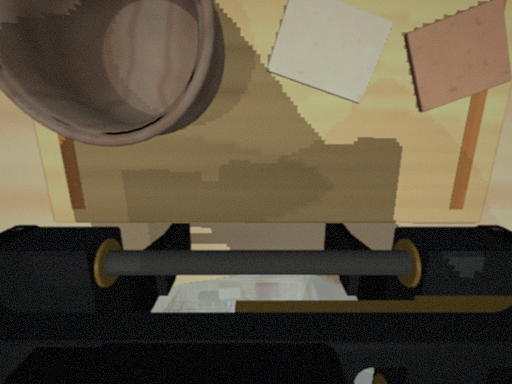

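The board's near edge (row ~222) lies square against both fingertips, and the 3.7 N is consistent with sliding. I'll continue.

Emit:
{"name": "send_rows", "arguments": {
  "deltas": [0.006,0,0,0.5,0.006,0,0,0.5,0.006,0,0,0.5,0.006,0,0,0.5,0.006,0,0,0.5,0.006,0,0,0.5,0.006,0,0,0.5,0.005,0,0,0.3]
}}

```text
clock: 6.05
eef_pos: [0.4986, 0.1494, 0.0084]
orientation: [-3.137, -0.01, -0.084]
contact_force: [-2.3, 0.2, -1.3]
gripper_width: 0.087
```

```bash
python3 - <<'E'
from h import *
im,d=manip.get_image("top");cv2.imwrite("pics/top3.png",im)
crop(im,"pics/c3.png",165,140,155,110,5)
E
```

```text
(no output)
```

View pics/c3.png

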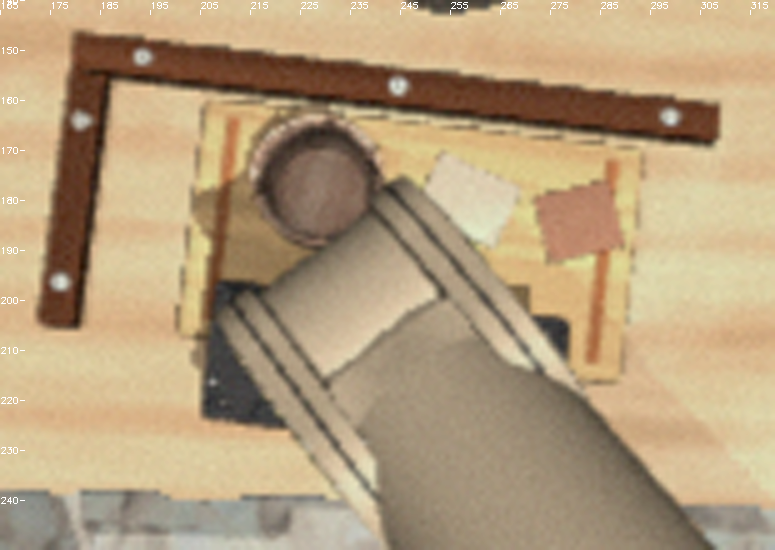

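The board is nearly parallel to the back batten and a few mm short, with the left gap still to close. I'll make gentle final steps until the force rises.

Emit:
{"name": "send_rows", "arguments": {
  "deltas": [0.003,0,0,0,0.003,0,0,0]
}}

```text
clock: 6.35
eef_pos: [0.5053, 0.1488, 0.0086]
orientation: [-3.137, -0.01, -0.085]
contact_force: [-2.1, -0.3, -1.0]
gripper_width: 0.0869
```

Emit:
{"name": "send_rows", "arguments": {
  "deltas": [0.003,0,0,0,0.003,0,0,0]
}}

```text
clock: 6.6
eef_pos: [0.5059, 0.1487, 0.0081]
orientation: [-3.141, 0.0, -0.083]
contact_force: [-19.7, 0.3, 14.2]
gripper_width: 0.0869
```

Emit:
{"name": "send_rows", "arguments": {
  "deltas": [-0.02,0,0,0,-0.03,0,0,0,-0.02,0,-0.02,0,0,0.03,-0.05,0,0,0.05,-0.04,0,0,0.05,-0.02,10.6,0,0,0,10.6,0,0,0,10.6,0,0,0,10.6,0,0,0,10.6,0,0,0,10.6,0,0,0,10.6,0,0,0,10.6]
}}

```text
clock: 8.22
eef_pos: [0.4299, 0.022, 0.1628]
orientation: [-3.093, -0.011, -1.196]
contact_force: [-1.4, 0.2, 1.9]
gripper_width: 0.0872
```

```bash
python3 - <<'E'
from h import *
im,d=manip.get_image("top");cv2.imwrite("pics/top4.png",im)
crop(im,"pics/c4.png",165,140,155,110,5)
print(manip.read_state()["joint_pos"])
E
```

```text
[ 1.4745034  -0.28300362 -1.41690888  2.01136066 -0.31406129  1.14288758
 -2.59613746]
```

View pics/c4.png

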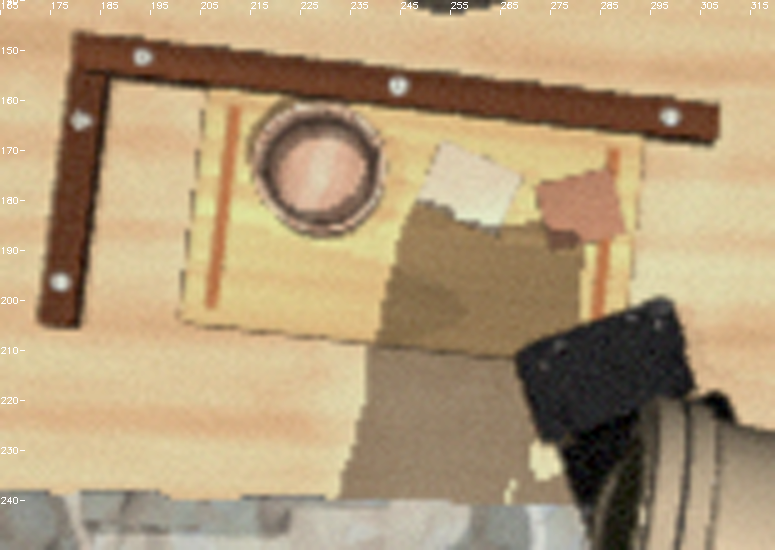

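```bash
python3 - <<'E'
from h import *
f=lambda x,y,z:ray("top",165+x/5,140+y/5,z)
FL=f(205,90,.018);FR=f(642,141,.018);NL=f(181,321,.018)
for p in(FL,FR,NL):print(p.round(4))
print(np.hypot(*(FL-FR)[:2]),np.degrees(np.arctan2(FL[1]-FR[1],FL[0]-FR[0])),np.degrees(np.arctan2(FL[1]-NL[1],FL[0]-NL[0])))
a=-.083;u=np.array([np.cos(a),np.sin(a)])
print("right mid",FR[:2]-.07*u)
E
```

```text
[0.6641 0.2612 0.018 ]
[0.6416 0.0037 0.018 ]
[0.5277 0.2699 0.018 ]
0.2585076857216155 85.0181820796692 -3.644317574285026
right mid [0.57188985 0.00950135]
```

Emit:
{"name": "send_rows", "arguments": {
  "deltas": [0,0,0,-10.6,0,0,0,-10.6,0,0,0,-10.6,0,0,0,-10.6,0,0,0,-10.6,0,0,0,-10.6],
  "hand": 0
}}

```text
clock: 9.02
eef_pos: [0.4338, 0.0151, 0.164]
orientation: [3.135, -0.058, -0.079]
contact_force: [-0.4, 0.7, -0.6]
gripper_width: 0.0349
```

```bash
python3 - <<'E'
from h import *
print(manip.read_state()["joint_pos"])
E
```

```text
[ 1.20059608 -0.11345302 -1.25542257  2.00935526 -0.10460783  1.11318013
 -1.6619743 ]
```

Emit:
{"name": "send_rows", "arguments": {
  "deltas": [0.047,0.012,0,0,0.047,0.012,0,0,0.046,0.01,0,0,0,0,0.04,0,0,0,0.03,0,0,0,0,0]
}}

```text
clock: 9.78
eef_pos: [0.5545, -0.0226, 0.0951]
orientation: [3.121, -0.05, -0.055]
contact_force: [0.1, -0.1, 0.3]
gripper_width: 0.0006
```

```bash
python3 - <<'E'
from h import *
im,d=manip.get_image("wrist");cv2.imwrite("pics/wrist5.png",im)
s=manip.read_state();print(s["eef_pos"],s["orientation"],s["joint_pos"],s["gripper_width"])
c=manip.calibration("wrist");M=c["mount"];K=c["intrinsics"]
T=np.eye(4);T[:3,:3]=R.from_euler("xyz",s["orientation"]).as_matrix();T[:3,3]=s["eef_pos"]
np.save("pics/W5.npy",T@M)
E
```

```text
[ 0.55502856 -0.02226685  0.09649271] [ 3.12113081 -0.05135217 -0.05519084] [ 0.86913622  0.50172474 -1.1367629   1.7982661   0.54118526  1.12931099
 -2.07079866] 0.00038031069531511947
```

View pics/wrist5.png

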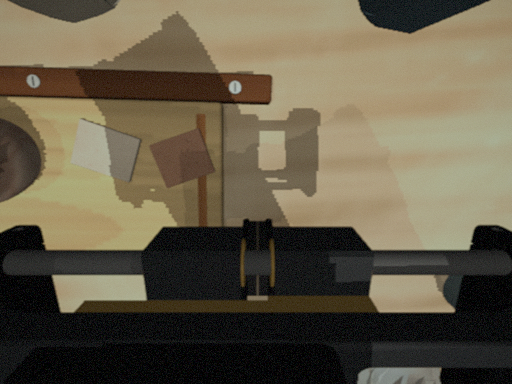

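```bash
python3 - <<'E'
from h import *
W=np.load("pics/W5.npy");K=manip.calibration("wrist")["intrinsics"]
def f(u,v,z):
    d=W[:3,:3]@np.linalg.inv(K)@[u,v,1];p=W[:3,3];return p+d*(z-p[2])/d[2]
for u,v in((222,104),(223,222)):print(f(u,v,.018).round(4))
print(f(272,103,.026),f(271,75,.026))
E
```

```text
[0.645  0.0016 0.018 ]
[0.5388 0.0097 0.018 ]
[ 0.64280217 -0.04058261  0.026     ] [ 0.66455003 -0.04070485  0.026     ]
```

Emit:
{"name": "send_rows", "arguments": {
  "deltas": [0.01,0,0.03,0.5,0.008,0,0.03,0.5,0.006,0,0.02,0.4,0,0,0.007,0]
}}

```text
clock: 10.32
eef_pos: [0.5893, -0.026, 0.0144]
orientation: [3.119, -0.062, -0.077]
contact_force: [-0.4, 0.3, 0.3]
gripper_width: 0.0004
```

Emit:
{"name": "send_rows", "arguments": {
  "deltas": [-0.008,0,0.004,0,-0.009,0,0.003,0,0,-0.006,0,0,0,-0.006,0,0]
}}

```text
clock: 10.82
eef_pos: [0.5731, -0.0126, 0.008]
orientation: [3.118, -0.064, -0.077]
contact_force: [1.4, 0.2, 0.2]
gripper_width: 0.0008
```

Emit:
{"name": "send_rows", "arguments": {
  "deltas": [0,-0.005,0,0,0,-0.006,0,0,0,-0.006,0,0,0,-0.006,0,0]
}}

```text
clock: 11.32
eef_pos: [0.5752, 0.0077, 0.0082]
orientation: [3.111, -0.064, -0.08]
contact_force: [-3.9, -7.9, 6.5]
gripper_width: 0.0006
```

```bash
python3 - <<'E'
from h import *
im,d=manip.get_image("top");cv2.imwrite("pics/top6.png",im)
crop(im,"pics/c6.png",165,140,155,110,5)
im,d=manip.get_image("wrist");cv2.imwrite("pics/wrist6.png",im)
E
```

```text
(no output)
```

View pics/c6.png

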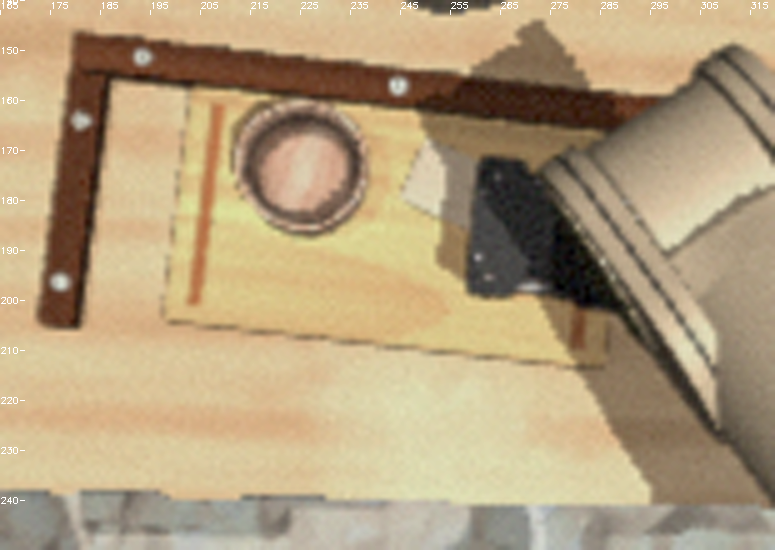

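View pics/wrist6.png

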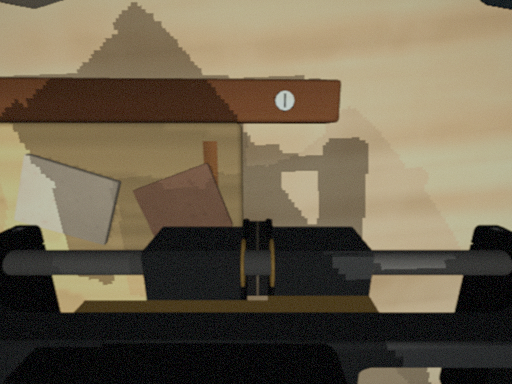

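Board is sliding left along the back batten and staying flush, with about 45 mm to go.

Emit:
{"name": "send_rows", "arguments": {
  "deltas": [0,-0.006,0,0,0,-0.006,0,0,0,-0.006,0,0,0,-0.006,0,0]
}}

```text
clock: 11.92
eef_pos: [0.5769, 0.0239, 0.0077]
orientation: [3.098, -0.061, -0.086]
contact_force: [-3.6, -8.6, 7.1]
gripper_width: 0.0006
```

Emit:
{"name": "send_rows", "arguments": {
  "deltas": [0,-0.006,0,0,0,-0.006,0,0]
}}

```text
clock: 12.18
eef_pos: [0.5777, 0.0314, 0.0073]
orientation: [3.09, -0.059, -0.09]
contact_force: [-2.5, -8.7, 5.9]
gripper_width: 0.0006
```

```bash
python3 - <<'E'
from h import *
im,d=manip.get_image("top");cv2.imwrite("pics/top7.png",im)
crop(im,"pics/c7.png",165,140,155,110,5)
E
```

```text
(no output)
```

View pics/c7.png

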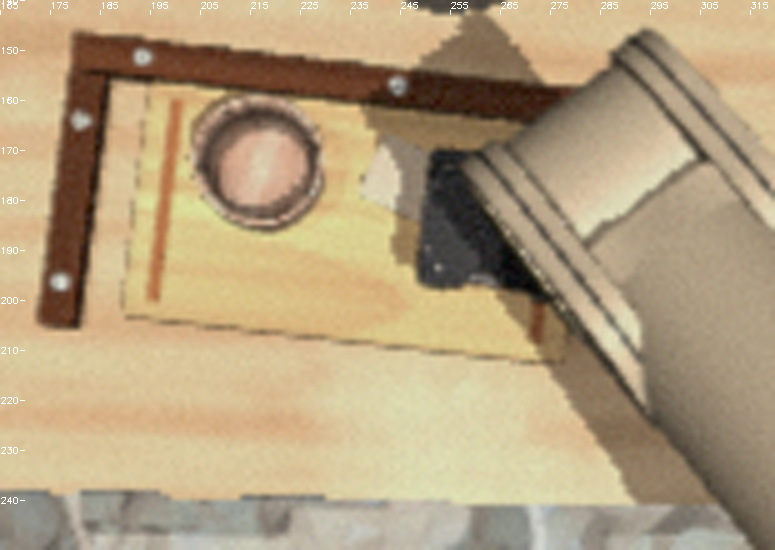

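Emit:
{"name": "send_rows", "arguments": {
  "deltas": [0,-0.006,0,-0.2,0,-0.006,0,-0.2,0,-0.006,0,-0.2,0,-0.006,0,-0.2]
}}

```text
clock: 12.72
eef_pos: [0.5797, 0.0468, 0.0065]
orientation: [3.073, -0.056, -0.083]
contact_force: [-4.1, -9.3, 8.1]
gripper_width: 0.0003
```

Emit:
{"name": "send_rows", "arguments": {
  "deltas": [0,-0.004,0,0]
}}

```text
clock: 12.85
eef_pos: [0.5799, 0.0484, 0.0064]
orientation: [3.068, -0.055, -0.084]
contact_force: [-4.1, -9.2, 8.2]
gripper_width: 0.0005
```

```bash
python3 - <<'E'
from h import *
im,d=manip.get_image("top");cv2.imwrite("pics/top8.png",im)
crop(im,"pics/c8.png",165,140,155,110,5)
E
```

```text
(no output)
```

View pics/c8.png

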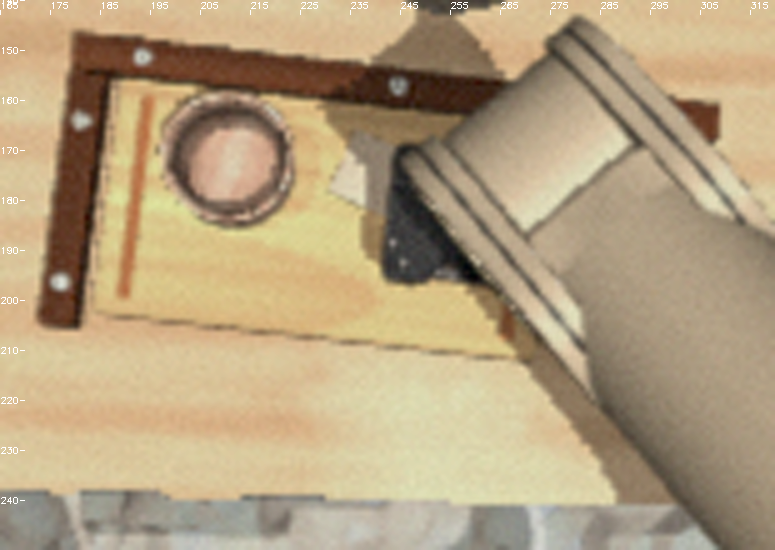

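```bash
cat > chk.py <<'E'
from h import *
import sys
def rep(FL,NL,FR,NR=None):
    f=lambda p,z:ray("top",165+p[0]/5,140+p[1]/5,z)[:2]
    O=f((106,74),.026);a=np.radians(-4.5);x=np.array([np.cos(a),np.sin(a)]);y=np.array([-x[1],x[0]])
    for n,p in(("FL",FL),("NL",NL),("FR",FR),("NR",NR)):
        if p: q=f(p,.018)-O;print(n,(q@x*1000).round(1),(q@y*1000).round(1))
    for n,p in(("endI",(77,324)),("backR",(714,140))):q=f(p,.026)-O;print(n,(q@x*1000).round(1),(q@y*1000).round(1))
E
python3 -c "
from chk import *
rep((119,82),(98,314),None,(515,358))"
```

```text
FL -2.4 -6.7
NL -139.3 -11.1
NR -138.9 -254.5
endI -146.9 -1.2
backR -0.1 -356.9
```

Emit:
{"name": "send_rows", "arguments": {
  "deltas": [0,-0.005,0,0,0,-0.005,0,0]
}}

```text
clock: 13.15
eef_pos: [0.5805, 0.0532, 0.0061]
orientation: [3.059, -0.053, -0.089]
contact_force: [-5.2, -10.3, 8.4]
gripper_width: 0.0006
```

Emit:
{"name": "send_rows", "arguments": {
  "deltas": [0,-0.005,0,0]
}}

```text
clock: 13.28
eef_pos: [0.5809, 0.0552, 0.0059]
orientation: [3.054, -0.052, -0.091]
contact_force: [-6.8, -18.0, 13.9]
gripper_width: 0.0005
```

Emit:
{"name": "send_rows", "arguments": {
  "deltas": [0,-0.005,0,0]
}}

```text
clock: 13.4
eef_pos: [0.581, 0.0551, 0.0057]
orientation: [3.045, -0.051, -0.094]
contact_force: [-9.4, -20.2, 16.8]
gripper_width: 0.0004
```

The force jumped to 20 N with no further motion, so the end batten is reached. I'll back off and look.

Emit:
{"name": "send_rows", "arguments": {
  "deltas": [0,0.01,0,0,0,0.02,0,0,0,0.02,-0.02,0,0,0,-0.05,0,-0.03,0,-0.04,0,-0.06,0,0,0,-0.06,0,0,0,-0.03,0,0,0],
  "hand": 1
}}

```text
clock: 14.4
eef_pos: [0.4041, 0.0349, 0.116]
orientation: [3.055, -0.049, -0.091]
contact_force: [-0.5, 0.4, 1.7]
gripper_width: 0.072
```

```bash
python3 - <<'E'
from h import *
im,d=manip.get_image("top");cv2.imwrite("pics/top9.png",im)
crop(im,"pics/c9.png",165,140,155,110,5)
crop(im,"pics/c9b.png",172,146,40,65,9)
E
```

```text
(no output)
```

View pics/c9.png

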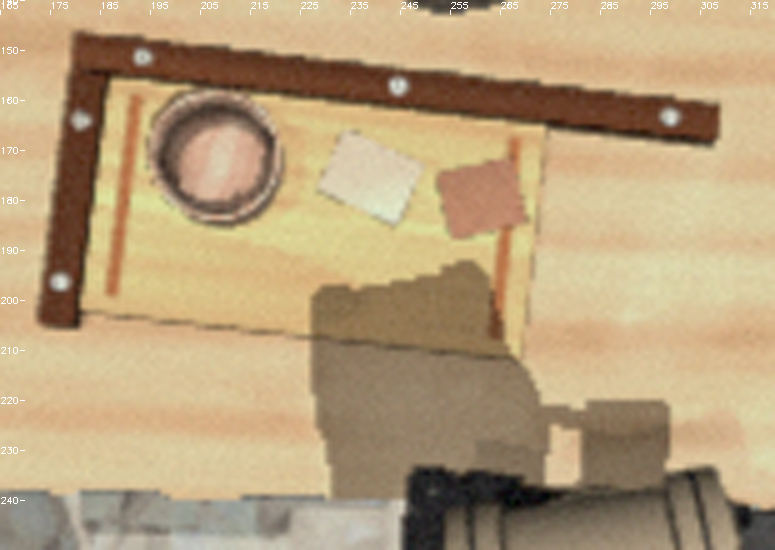

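View pics/c9b.png

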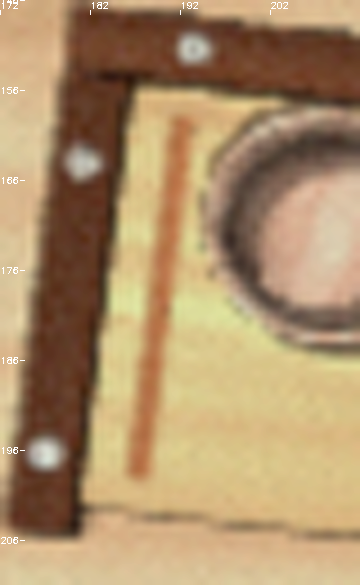

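```bash
python3 -c "
from chk import *
rep((108,79),(82,312),(547,126),(521,358))
im,d=manip.get_image('scene');crop(im,'pics/c10.png',190,120,150,130,5)"
```

```text
FL -1.3 -0.1
NL -139.1 -1.8
FR -1.0 -259.3
NR -138.5 -258.0
endI -146.9 -1.2
backR -0.1 -356.9
```

View pics/c10.png

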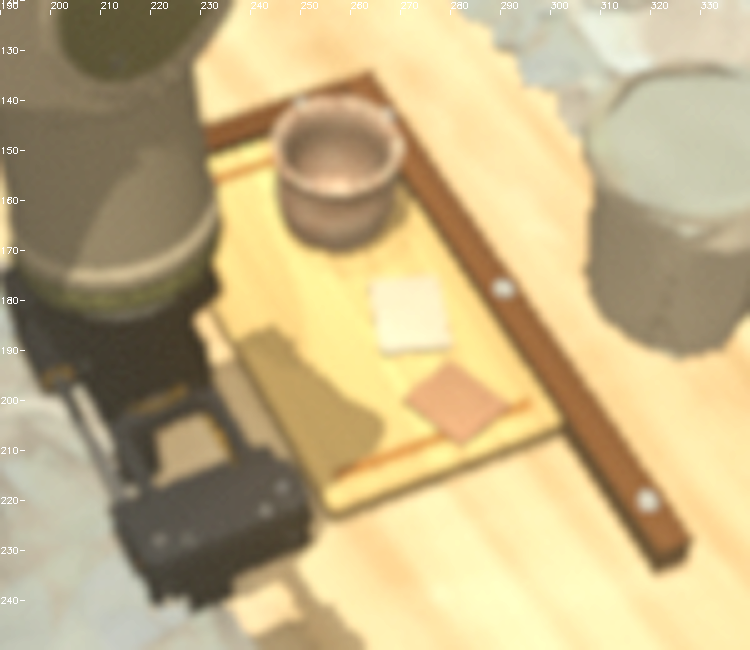

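```bash
python3 -c "
from h import *
a=cv2.imread('pics/top0.png');b=cv2.imread('pics/top9.png')
for n,(u,v) in dict(stamp=(145,229),jar=(378,238),rib=(130,184)).items():
    t=a[v-14:v+14,u-14:u+14];r=cv2.matchTemplate(b[v-22:v+22,u-22:u+22],t,cv2.TM_CCOEFF_NORMED);print(n,cv2.minMaxLoc(r)[1::2])
s=manip.read_state();print(s['eef_pos'],s['contact_force'],abs(s['dq']).max())
print(manip.close_job())"
```

```text
stamp (0.9964441061019897, (8, 8))
jar (0.9977409243583679, (8, 8))
rib (0.996261477470398, (8, 8))
[0.40444835 0.03357431 0.11751146] [ 0.25227428 -1.35844397  0.96603696] 0.21449183604526212
the job is handed in; nothing more can be done
None
```

The board is home in the corner of the stop and I handed the job in at about 14.5 s. No verdict was reported.

- **Pushes:** I pushed the near edge with both open fingertips, turning the board about 5.5° as it went, until it met the back batten at about 20 N. I then shut the fingers and pushed the right end with their outside until the board met the end batten, also at about 20 N. After that I backed the arm off and raised it clear.
- **Board position:** In the last top picture the far left corner read 1.3 mm off the back batten face and 0.1 mm off the end batten face. All edges were within about 0.015 rad of parallel. Picture and calibration error is about 1–2 mm.
- **Load and other things:** In the last pictures the cup stands upright and both tiles lie on the board. The jar, stamp and rib showed no shift.

What did not go to plan:
- The 90° turn I wanted for the end push stopped at a limit of the last joint, so I used the outside of the shut fingers instead.
- The tool tilted by about 0.1 rad during that push, which I could not correct. It also pressed down slightly on the board.
- When I handed in, the arm still showed a residual joint speed of about 0.2 rad/s, but it was clear of everything, with the fingertips about 0.12 m up.

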